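Load a culture dish into an indexing carousel and index it to the reader

ROBOT

A 6-joint arm with a two-finger parallel gripper is mounted at the origin on a cart in front of the work surface, level with it; the furniture and walls round the work are solid. World frame = base frame: x ahead of the robot, y to its left, z up, the work surface at z = 0. Lengths are in m, angles in rad, forces in N, time in s.
With the tool pointing down it reaches from about 0.35 to 0.775 m from the base axis. Payload 5.5 kg.
Tool frame: the origin (TCP) lies between the finger pads; the fingertips stand 11 mm ahead of it and the grasp point (between the pads) lies 8 mm behind it (tips_ahead is the distance from the TCP to the fingertips, in m); z points along the fingers, y is the line along which they close (so a half turn about z gives the same grasp; the last joint's range is limited). The gripper opens to 85 mm and grips with 20 to 120 N. Pads are 22 mm wide; open, the fingers measure 114 mm over their backs; the gripper's body (76 mm by 85 mm) begins 54 mm behind the grasp point. The pads swing forward as they close: fully open they stand 13 mm farther back than shut.
Start: joints at [0.994, 0.313, 0.046, 1.304, 0, 1.431], TCP at [0.243, 0.521, 0.242] pointing down, gripper open.
Joint ranges: [-2.76, 2.76], [-0.86, 1.69], [-1.03, 1.26], [-2.2, 2.34], [-1.47, 1.5], [-3.14, 3.14]. Speed limits (rad/s): [2.57, 2.57, 3.14, 3.14, 3.14, 3.14].

INTERFACE

Orientations are given as a unit quaternion [w, x, y, z].
In Python, from workcell import * gives the robot as it stands. The module is installed in compiled form; this text tells all that it offers.
- The arm moves only by the tool jog_arm, never from a script. Its argument "moves" is a list of rows, each an object with "fingers": the closure, from 0 (fully open) to 1 (shut); "slide": the shift along the tool's x, y, z in mm, a list of three; "angular": the turn, a rotation vector about the tool's x, y, z in degrees, a list of three. A call has 1 to 10 rows; each row is the pose to reach, as a shift and turn from the pose commanded when the call began, along the tool's axes at that moment; what a row does not reach only later rows make up. A row lasts 1/12 s, in which the tool goes at most 41.7 mm and 7.16 degrees, less where a joint would pass 70% of its speed; a pose out of reach is approached as far as the arm can. A call with a gripper value outside its range is refused whole. The fingers move at their own pace and stop on an object; "squeeze" is the grip in N (left out, the last holds). Time passes only in rows, so rows that repeat a pose let the fingers close. It gives the time, the measured TCP pose, the force, the opening and the grip force at its end, in the units of the state.
- get_state(): the state, without advancing time (a new reading comes with each control period).
- read_camera(name): name is "side" or "top"; returns a dict with "color" (480x640x3 uint8, red, green, blue), "fovy" (degrees; the focal length in pixels is half the picture's height over the tangent of half this angle, whatever the lens; pixels are square), "cx", "cy" (the principal point, pixels), "world_from_camera" (4x4, takes a point from camera to world coordinates). Camera axes: x right, y down, z forward; pixel columns grow to the right and rows downward; lengths in m; the calibration is good to about 2 mm. A picture is of the moment at which its call begins. There is no depth.
- hand_in(): hands the job in; it is judged then, once.
Trained networks look in a picture, given as the dict that the camera call returned (one of the last four; its "shot" number tells which), for a name from the list of things; names that differ only in an ending like _2 or _b are one class to them, and where a whole thing is asked for, a point or a joint stands for the part that bears it (a point fixed in the world has none). Each returns a list of dicts, best first, with "p" (0 to 1); they miss things now and then, are a little off and sometimes report something else, mostly with a low value. They report only what shows in the picture. A call takes as long as a camera call. They do not tell look-alikes from the thing itself.
- look_for(target, picture): "point" ([column, row] in pixels, amid what is visible of it).
- tip_of(target, picture): "point" ([column, row] in pixels: a listed point, or the origin of a listed thing).
The state is a dict: "clock": time; "joint_pos": joint angles; "qvel": joint speeds; "tau": joint torques, N m; "tcp_pos": TCP position; "orientation": TCP orientation; "wrist_force": force on the tool from outside, world axes, zero at the start; "ft_torque": the same for the moment, N m; "finger_gap": finger opening in m; "grip_force": force on a finger pad.
Only numpy, scipy, OpenCV 4.12 (cv2) and the standard library are available. Lean on these libraries where they do the work, as an engineer would, in place of code of your own. Each camera call takes 0.05 s, during which the arm holds its last target. There are 200 camera calls.

TASK

Load the loose Petri dish into the reader carousel: turn the carousel until its empty nest clicks in beside the loading pointer, set the dish down flat between the four pins of that nest (do not drop it from a height), then turn the carousel on until the dish clicks in in front of the black reader head, still lying flat in its nest, and let go. Leave the black cap, the oil bottle and the tape roll where they are.

Things in the scene. Friction and masses are not known exactly. Their poses are not given: they have to be found in the camera images.
- carousel: Fixed white base; origin on the desk, on the turntable's vertical axis. The aluminium turntable on it is 230 mm across, its flat face 44 mm above the desk, with a low hub (18 mm radius, 9 mm high). A second Petri dish is fixed in another nest on the turntable and stays there. The base's +x axis points to the reader, its -60 deg direction (clockwise from above) to the loading pointer.
- turntable (a joint): Turntable angle in the base, rad, counter-clockwise from above positive. It clicks in at -1.571, -0.524, +0.524 (empty nest at the loading pointer) and +1.571 (nest at the reader); stops at +-1.8. Let go between two it is pulled to the nearer. Force to turn it at the handle: up to 4 N. It starts below -0.2, mostly clicked in at one of the lower two.
- handle (a point): Point on the axis of the upright round black handle post, which is there to turn the turntable: 14 mm diameter, 92 mm from the turntable's axis, its top 93 mm above the desk, 49 mm above the turntable's face. This point is 79 mm above the desk. Seen in the base's frame it lies in the direction 180 deg + joint angle.
- nest (a point): Centre of the empty nest (a dark round pad, 58 mm across, flush), on the turntable's face (44 mm above the desk), 75 mm from the axis, in the direction 270 deg + joint angle of the base's frame. Four upright steel pins, 6 mm diameter, 6.5 mm high, stand 32.5 mm from this centre at 45 deg to the radial line; fingers fit between them on the radial and on the tangential sides.
- loading_station (a point): Fixed point where the nest's centre is at joint +0.524: 75 mm from the axis, at the height of the turntable's face. The small dark loading pointer (its wedge-shaped top points to the axis), fixed to the base, stands outside the turntable beyond it, 120 to 160 mm from the axis, its top 39 mm above the desk.
- reading_station (a point): Fixed point where the nest's centre is at joint +1.571: 75 mm from the axis, at the height of the turntable's face. The black reader head, fixed to the base, stands outside the turntable beyond it: lens 125 mm from the axis, 46 mm wide, top 82 mm above the desk.
- dish: The loose Petri dish with pink medium, lid fixed on, lying on the desk; round, 56 mm across the lid to the eye, fingers close on it at about 52 mm; 14 mm high to the eye, 12 mm to the touch; about 16 g. Origin at the centre of its underside, z up.
- body_cap: Bystander: round flat black camera body cap, 57 mm across, 9 mm high. Origin at the centre of its underside.
- oil_bottle: Bystander: small amber bottle with white cap, 30 mm across, 66 mm high. Origin at the centre of its underside.
- tape_roll: Bystander: roll of beige tape lying flat, 68 mm across, 19 mm high. Origin at the centre of its underside.
Things that resemble listed ones, but are neither listed nor needed, are in the scene too. Leave any orange or turquoise look-alike of the dish alone.

How it is judged:
On the way, in this order (a step that is already met when the one before it is completed fails the run):
1. the turntable rests with its empty nest at the loading pointer, the dish not yet on it (value of joint turntable between 0.4236 and 0.6236 rad and velocity of joint turntable between -0.1 and 0.1 rad/s and horizontal distance between dish and nest above 0.05 m), for 0.3 s.
2. the dish lies flat in the nest, let go, with the nest still at the loading pointer (value of joint turntable between 0.4036 and 0.6436 rad and horizontal distance between dish and nest below 0.008 m and z of dish in the frame of nest between -0.003 and 0.003 m and angle between dish's own z axis and vertical below 0.06 rad and contact force between the fingers and dish below 0.05 N and linear speed of dish below 0.03 m/s), for 0.2 s.
3. the turntable is clicked in with the nest at the reader, the dish flat in it (value of joint turntable between 1.5008 and 1.6408 rad and horizontal distance between dish and nest below 0.008 m and z of dish in the frame of nest between -0.003 and 0.003 m and angle between dish's own z axis and vertical below 0.06 rad), for 0.2 s.
At the end, for the whole second after the job is handed in: the turntable stands at rest within 0.07 rad of its detent at +1.571 with the nest in front of the reader; the dish lies released and at rest in the nest, its centre within 8 mm of the nest's, flat (height within 3 mm, tilt under 0.06 rad); the oil bottle stands upright (all of step 3 and velocity of joint turntable between -0.1 and 0.1 rad/s and contact force between the fingers and dish below 0.05 N and linear speed of dish below 0.02 m/s and angle between oil_bottle's own z axis and vertical below 0.1 rad); the robot touches nothing.
It fails at once if the dish is let go in the air more than 20 mm above the turntable (height (world z) of dish above 0.066 m and contact force between anything else and dish below 0.001 N).
It fails at once if the black cap is shifted by more than 25 mm or tipped (distance of body_cap from where it was at the start of the episode above 0.025 m or angle between body_cap's own z axis and vertical above 0.3 rad).
It fails at once if the oil bottle is shifted by more than 25 mm or tipped (distance of oil_bottle from where it was at the start of the episode above 0.025 m or angle between oil_bottle's own z axis and vertical above 0.3 rad).
It fails at once if the tape roll is shifted by more than 25 mm or tipped (distance of tape_roll from where it was at the start of the episode above 0.025 m or angle between tape_roll's own z axis and vertical above 0.3 rad).
It also fails if it takes over 64 s, if anything falls off the work surface, if the arm or the gripper's body presses on something with over 40 N, if the wrist force passes 120 N, or if a joint passes its speed limit or range.

## Working session

There is one attempt and no reset: what is moved stays moved. The work goes in short steps, Python scripts to look and compute and a tool call to move; the robot and the scene stay as the last step left them, time stands still between calls to the robot, and variables do not carry over. Pictures are saved under pics/ and viewed, at most 13 in all, crops included, and the job is handed in when it is done.

Besides the shell and the picture viewer there is one more tool, called after "Call:" by a JSON object that holds its "method" and its "body". jog_arm: Moves the arm, as the interface text tells. Its arguments: {"type":"object","properties":{"moves":{"type":"array","items":{"type":"object","properties":{"fingers":{"type":"number"},"slide":{"type":"array","items":{"type":"number"}},"angular":{"type":"array","items":{"type":"number"}}}}},"squeeze":{"type":"number"}},"required":["moves"]}

```bash
mkdir -p pics
cat > h.py <<'E'
from workcell import *
import numpy as np, cv2
from scipy.spatial.transform import Rotation as R
def ray(P,px):
    f=240/np.tan(np.radians(P['fovy'])/2); T=np.array(P['world_from_camera'])
    d=T[:3,:3]@np.array([(px[0]-P['cx'])/f,(px[1]-P['cy'])/f,1]); return T[:3,3],d/np.linalg.norm(d)
def atz(P,px,z):
    o,d=ray(P,px); return o+d*(z-o[2])/d[2]
def tri(P,a,Q,b):
    o,d=ray(P,a);p,e=ray(Q,b); s=np.linalg.lstsq(np.c_[d,-e],p-o,rcond=None)[0]
    A=o+s[0]*d;B=p+s[1]*e; return (A+B)/2,np.linalg.norm(A-B)
def proj(P,X):
    f=240/np.tan(np.radians(P['fovy'])/2); T=np.linalg.inv(np.array(P['world_from_camera'])); c=T[:3,:3]@X+T[:3,3]
    return np.array([P['cx']+f*c[0]/c[2],P['cy']+f*c[1]/c[2]])
def save(P,n): cv2.imwrite('pics/'+n+'.png',cv2.cvtColor(P['color'],cv2.COLOR_RGB2BGR))
E
cat > a.py <<'E'
from h import *
P={n:read_camera(n) for n in('top','side')}
for n in P:
    save(P[n],n+'0'); print(n,np.round(P[n]['world_from_camera'],3).tolist(),P[n]['fovy'])
for t in ['carousel','handle','nest','loading_station','reading_station','dish','body_cap','oil_bottle','tape_roll']:
    for n in P:
        print(t,n,[(np.round(r['point']).tolist(),round(r['p'],2)) for r in tip_of(t,P[n])[:4]])
print(get_state())
E
python3 a.py
```

```text
top [[-0.007, -0.979, 0.206, 0.237], [-1.0, 0.006, -0.006, 0.011], [0.004, -0.206, -0.979, 1.388], [0.0, 0.0, 0.0, 1.0]] 45.48274594111171
side [[0.951, -0.162, 0.265, 0.181], [-0.31, -0.435, 0.845, -1.02], [-0.021, -0.886, -0.464, 0.658], [0.0, 0.0, 0.0, 1.0]] 52.11805900058563
carousel top [([249.0, 232.0], 0.76), ([363.0, 268.0], 0.66)]
carousel side [([320.0, 234.0], 0.81)]
handle top []
handle side [([288.0, 210.0], 0.96), ([320.0, 292.0], 0.44), ([342.0, 223.0], 0.31)]
nest top [([278.0, 235.0], 0.83)]
nest side [([326.0, 231.0], 0.69), ([260.0, 207.0], 0.66)]
loading_station top [([266.0, 203.0], 0.86), ([360.0, 269.0], 0.74)]
loading_station side [([342.0, 225.0], 0.73)]
reading_station top [([239.0, 199.0], 0.63)]
reading_station side [([345.0, 215.0], 0.69), ([387.0, 269.0], 0.3)]
dish top [([361.0, 305.0], 0.78), ([366.0, 272.0], 0.75), ([360.0, 233.0], 0.69), ([400.0, 260.0], 0.69)]
dish side [([282.0, 302.0], 0.89), ([356.0, 286.0], 0.74), ([347.0, 317.0], 0.72), ([322.0, 292.0], 0.65)]
body_cap top [([145.0, 285.0], 0.7)]
body_cap side [([258.0, 206.0], 0.63), ([320.0, 
[... 169 characters left out ...]
.96)]
{'clock': 1.0, 'joint_pos': array([ 9.94377784e-01,  3.13186439e-01,  4.61105506e-02,  1.30360321e+00,
       -1.60078164e-05,  1.43120220e+00]), 'qvel': array([ 0.00046035, -0.00059508, -0.00030557,  0.00050554, -0.00111155,
        0.00091869]), 'tau': array([-1.39629366e-03, -4.80476224e+01,  2.98818076e+01,  2.70314276e-04,
       -8.67447307e-05,  4.69644419e-06]), 'tcp_pos': array([0.24329528, 0.52103879, 0.24233523]), 'orientation': array([2.80356899e-05, 2.16679828e-01, 9.76242720e-01, 5.20943016e-05]), 'wrist_force': array([ 1.29962642, -0.06598994,  0.47855432]), 'ft_torque': array([ 0.00755998,  0.01879143, -0.03709167]), 'grip_force': 0.0, 'finger_gap': 0.08546204939635396}
```

View pics/top0.png

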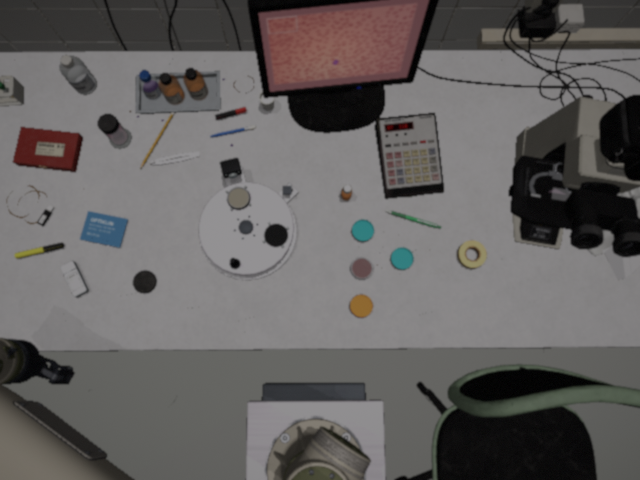

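View pics/side0.png

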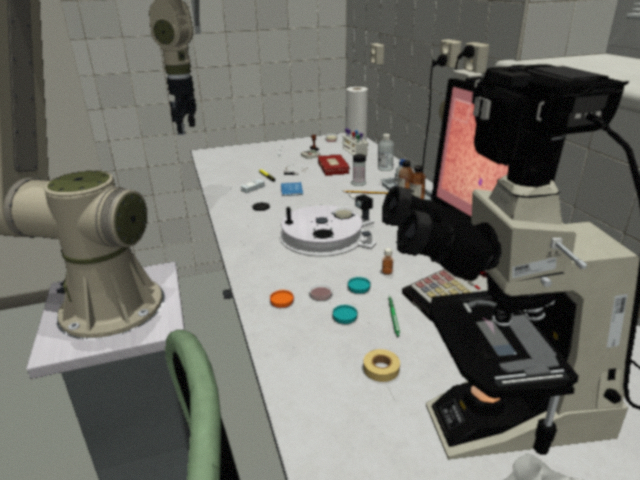

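Top view: the carousel is at (248,229), reader at (231,170), pointer at (290,191), empty nest (dark pad) at (275,235) and handle at (235,263). Dish candidates are pink (361,268), turquoise (362,231) and (402,259), and orange (361,306). Pink at top (361,268) / side (321,294) is the one that fits "pink medium". I'll confirm it in an enlarged crop and refine the positions.

```bash
cat > b.py <<'E'
from h import *
P={n:read_camera(n) for n in('top','side')}
a=P['top']['color'][150:325,190:420]; b=P['side']['color'][190:330,250:420]
a=cv2.resize(a,None,fx=2.4,fy=2.4,interpolation=3); b=cv2.resize(b,None,fx=2.4,fy=2.4,interpolation=3)
# separate: top crop 552x420 ; side crop below scaled
im=np.zeros((600,800,3),np.uint8); im[:420,:552]=a
b=cv2.resize(P['side']['color'][195:310,265:380],None,fx=2.1,fy=2.1,interpolation=3); im[:241,556:797]=b[:241,:241]
c=cv2.resize(P['top']['color'][245:290,340:385],None,fx=5,fy=5,interpolation=3); im[245:470,560:785]=c
save({'color':im},'crop1')
def cent(p,box,mask):
    x0,x1,y0,y1=box; m=mask(p['color'][y0:y1,x0:x1].astype(int)).astype(np.uint8)
    n,l,s,c=cv2.connectedComponentsWithStats(m); k=1+np.argmax(s[1:,4]); return c[k]+[x0,y0],s[k].tolist()
pink=lambda I:(I[...,0]-I[...,1]>18)
dk=lambda I:(I.sum(2)<200)
r={}
for nm,n,box,f in [('dish','top',(345,378,252,285),pink),('dish','side',(305,336,283,304),pink),
  ('nest','top',(262,290,222,250),dk),('nest','side',(310,336,228,240),dk),('handle','top',(226,244,254,272),dk),('handle','side',(282,296,204,226),dk)]:
    r[nm,n]=cent(P[n],box,f); print(nm,n,r[nm,n])
for nm in('dish','nest','handle'): print(nm,tri(P['top'],r[nm,'top'][0],P['side'],r[nm,'side'][0]))
for nm,z in(('dish',.010),('nest',.044)): print(nm,[atz(P[n],r[nm,n][0],z).round(4) for n in P])
# turntable disk outline, top view
g=cv2.cvtColor(P['top']['color'],cv2.COLOR_RGB2GRAY)[175:285,192:305]; print('hub',atz(P['top'],(246,227.5),.053))
print('cap',atz(P['top'],(145,282),.005),'bottle',atz(P['top'],(346,197),.0),'reader',atz(P['top'],(231,165),.082),'ptr',atz(P['top'],(288,192),.039))
E
python3 b.py
```

```text
dish top (array([361.35  , 267.8625]), [8, 7, 18, 18, 240])
dish side (array([320.30656934, 292.03649635]), [6, 5, 19, 10, 137])
nest top (array([275.5974359 , 234.85384615]), [3, 2, 22, 22, 390])
nest side (array([322.50862069, 233.37068966]), [4, 2, 18, 8, 116])
handle top (array([234.55555556, 263.06944444]), [4, 5, 10, 9, 72])
handle side (array([288.26415094, 216.47169811]), [4, 4, 6, 16, 53])
dish (array([ 0.46193114, -0.11536425,  0.00645137]), np.float64(0.00015160798407122964))
nest (array([0.53705454, 0.09232684, 0.04447557]), np.float64(0.0006235968353291118))
handle (array([0.46670178, 0.18667702, 0.06386662]), np.float64(0.0016730309826439931))
dish [array([ 0.4614, -0.1151,  0.01  ]), array([ 0.4603, -0.1203,  0.01  ])]
nest [array([0.5375, 0.0923, 0.044 ]), array([0.537 , 0.0931, 0.044 ])]
hub [0.553917  0.1626907 0.053    ]
cap [0.43075097 0.41101423 0.005     ] bottle [ 0.64395774 -0.08168913  0.        ] reader [0.7011339  0.19794528 0.082     ] ptr [0.6460556 0.0628991 0.039    ]
```

View pics/crop1.png

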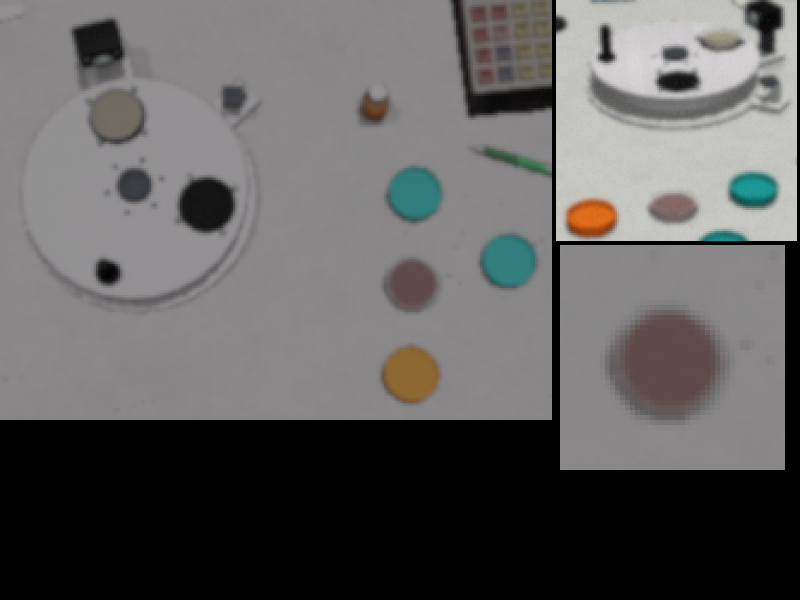

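Enlarged crop: the pink dish is at top (361,268), distinct from the two turquoise and one orange look-alikes. The carousel hub, nest pad and handle are all clear. Next I fit the carousel and plan the turn.

```bash
cat >> h.py <<'E'
from scipy.optimize import least_squares
def cent(p,box,mask):
    x0,x1,y0,y1=box; m=mask(p['color'][y0:y1,x0:x1].astype(int)).astype(np.uint8)
    n,l,s,c=cv2.connectedComponentsWithStats(m); k=1+np.argmax(s[1:,4]); return c[k]+[x0,y0]
pink=lambda I:(I[...,0]-I[...,1]>18)
dk=lambda I:(I.sum(2)<200)
def rel(path):
    "path: list of (x,y,z,yaw of tool y in deg) -> slide mm, angular z deg from current pose"
    s=get_state(); w,x,y,z=s['orientation']; M=R.from_quat([x,y,z,w]).as_matrix(); p0=s['tcp_pos']; y0=np.degrees(np.arctan2(M[1,1],M[0,1]))
    print('now',p0.round(4),'yaw',y0.round(1),'clock',s['clock'])
    for X in path:
        d=M.T@(np.array(X[:3])-p0)*1000; a=-((X[3]-y0+90)%180-90) if len(X)==4 else -(X[3]-y0)
        print(d.round(1).tolist(),round(a,1))
E
python3 - <<'E'
from h import *
P={n:read_camera(n) for n in('top','side')}
m=[('nest','top',cent(P['top'],(262,290,222,250),dk)),('nest','side',cent(P['side'],(310,336,228,240),dk)),
('handle','top',cent(P['top'],(226,244,254,272),dk)),('handle','side',cent(P['side'],(282,296,204,226),dk)),
('hub','top',cent(P['top'],(238,254,219,236),lambda I:I.sum(2)<300))]
def mod(v,nm):
    x,y,f=v; 
    if nm=='nest': return np.array([x+.075*np.cos(f-np.pi/2),y+.075*np.sin(f-np.pi/2),.044])
    if nm=='handle': return np.array([x-.092*np.cos(f),y-.092*np.sin(f),.0685])
    return np.array([x,y,.053])
s=least_squares(lambda v:np.concatenate([proj(P[n],mod(v,a))-c for a,n,c in m]),[.554,.163,-.25])
print(s.x,np.degrees(s.x[2]),s.fun.round(1)); x,y,f=s.x
yaw=f+.524; print('yaw',np.degrees(yaw))
for n in P: print(n,'reader',proj(P[n],np.array([x+.14*np.cos(yaw),y+.14*np.sin(yaw),.082])),'ptr',proj(P[n],np.array([x+.14*np.cos(yaw-1.047),y+.14*np.sin(yaw-1.047),.039])))
H=lambda a:(x+.092*np.cos(a),y+.092*np.sin(a))
a0=f+np.pi;print('H',H(a0))
rel([(*H(a0),.15,np.degrees(a0)+90-180),(*H(a0),.071,np.degrees(a0)-90)])
E
```

```text
[ 0.55517913  0.16430227 -0.23691367] -13.57415319505994 [ 0.4 -0.   0.4  0.2  0.1 -0.3 -0.7 -1.1 -0.2  0.2]
yaw 16.448835269795197
top reader [228.38050651 169.65749832] ptr [285.98690084 187.86015872]
side reader [359.8177178  196.91794092] ptr [367.30350461 231.9259373 ]
H (np.float64(0.4657489715033958), np.float64(0.18589499914865476))
now [0.2433 0.521  0.2423] yaw 65.0 clock 1.2
[-343.4, -209.6, 92.3] -11.5
[-343.3, -209.6, 171.3] -11.5
```

Call:
{"method": "jog_arm", "body": {"moves": [{"slide": [-343.4,-209.6,60],"angular": [0,0,-11.5],"fingers": 0.5},{"slide": [-343.4,-209.6,60],"angular": [0,0,-11.5],"fingers": 0.5},{"slide": [-343.4,-209.6,60],"angular": [0,0,-11.5],"fingers": 0.5},{"slide": [-343.4,-209.6,60],"angular": [0,0,-11.5],"fingers": 0.5},{"slide": [-343.4,-209.6,60],"angular": [0,0,-11.5],"fingers": 0.5},{"slide": [-343.4,-209.6,60],"angular": [0,0,-11.5],"fingers": 0.5},{"slide": [-343.4,-209.6,60],"angular": [0,0,-11.5],"fingers": 0.5},{"slide": [-343.4,-209.6,92],"angular": [0,0,-11.5],"fingers": 0.5},{"slide": [-343.4,-209.6,92],"angular": [0,0,-11.5],"fingers": 0.5},{"slide": [-343.4,-209.6,92],"angular": [0,0,-11.5],"fingers": 0.5}]}}

```text
clock: 2.03
tcp_pos: [0.4663, 0.1849, 0.1506]
orientation: [0.001, 0.118, 0.993, 0.0]
wrist_force: [1.4, 0.2, -0.6]
finger_gap: 0.043
grip_force: 0.0
```

Call:
{"method": "jog_arm", "body": {"moves": [{"slide": [0,0,30],"fingers": 0.5},{"slide": [0,0,60],"fingers": 0.5},{"slide": [0,0,78],"fingers": 0.5},{"slide": [0,0,78],"fingers": 0.72},{"slide": [0,0,78],"fingers": 0.72},{"slide": [0,0,78],"fingers": 0.72}]}}

```text
schema error: expected keys fingers, slide, angular
```

Run:
```python
from h import *
P=read_camera('side'); im=cv2.resize(P['color'][170:270,240:390],None,fx=4,fy=4,interpolation=3); save({'color':im},'h1')
x,y,f=.5552,.1643,-.237
L=[]
for k in range(1,11):
    a=f+np.pi+np.radians(6*k); L.append((x+.092*np.cos(a),y+.092*np.sin(a),.071,np.degrees(a)-90))
rel(L)
```

```text
now [0.4688 0.1796 0.1474] yaw 76.1 clock 2.0833
[4.0, -3.9, 76.4] -6.3
[2.4, -13.5, 76.4] -12.3
[-0.1, -22.7, 76.5] -18.3
[-3.6, -31.7, 76.5] -24.3
[-8.0, -40.3, 76.5] -30.3
[-13.3, -48.3, 76.6] -36.3
[-19.4, -55.8, 76.6] -42.3
[-26.2, -62.6, 76.6] -48.3
[-33.7, -68.6, 76.7] -54.3
[-41.8, -73.8, 76.7] -60.3
```

View pics/h1.png

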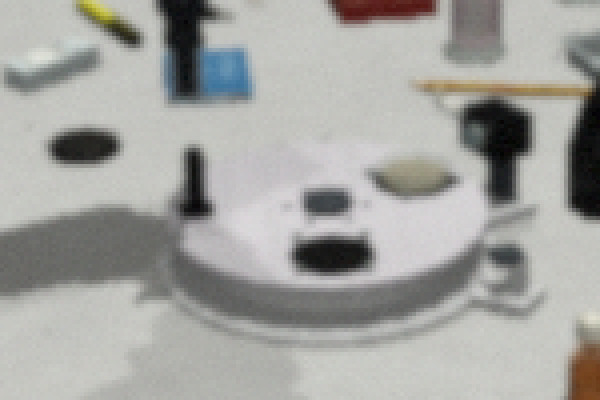

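The picture shows the fingers above the post at crop (190,90). The post is free and the last move was refused because it lacked the angular field. I'll send it again.

Call:
{"method": "jog_arm", "body": {"moves": [{"slide": [0,0,30],"angular": [0,0,0],"fingers": 0.5},{"slide": [0,0,60],"angular": [0,0,0],"fingers": 0.5},{"slide": [0,0,79],"angular": [0,0,0],"fingers": 0.5},{"slide": [0,0,79],"angular": [0,0,0],"fingers": 0.5},{"slide": [0,0,79],"angular": [0,0,0],"fingers": 0.72},{"slide": [0,0,79],"angular": [0,0,0],"fingers": 0.72},{"slide": [0,0,79],"angular": [0,0,0],"fingers": 0.72}]}}

```text
clock: 2.67
tcp_pos: [0.4666, 0.1873, 0.0735]
orientation: [0.001, 0.118, 0.993, 0.001]
wrist_force: [-1.2, -0.1, -0.1]
finger_gap: 0.0237
grip_force: 0.0
```

Run:
```python
from h import *
x,y,f=.5552,.1643,-.237
L=[]
for k in range(1,12):
    a=f+np.pi+np.radians(6*k); L.append((x+.092*np.cos(a),y+.092*np.sin(a),.071,np.degrees(a)-90))
rel(L); print(get_state()['wrist_force'],get_state()['finger_gap'])
```

```text
now [0.4666 0.1873 0.0735] yaw 76.5 clock 2.6667
[-0.0, -11.1, 2.4] -5.9
[-1.5, -20.6, 2.4] -11.9
[-4.0, -29.9, 2.4] -17.9
[-7.5, -38.9, 2.4] -23.9
[-11.8, -47.5, 2.4] -29.9
[-17.0, -55.6, 2.4] -35.9
[-23.1, -63.1, 2.4] -41.9
[-29.9, -69.9, 2.4] -47.9
[-37.4, -76.0, 2.4] -53.9
[-45.4, -81.2, 2.5] -59.9
[-54.0, -85.6, 2.5] -65.9
[-1.18500015 -0.09216    -0.09787638] 0.023745487382977663
```

Call:
{"method": "jog_arm", "body": {"moves": [{"slide": [-0.5,-9.5,0],"angular": [0,0,-6],"fingers": 0.72},{"slide": [-2,-19,0],"angular": [0,0,-12],"fingers": 0.72},{"slide": [-4.5,-28.3,0],"angular": [0,0,-18],"fingers": 0.72},{"slide": [-8,-37.3,0],"angular": [0,0,-24],"fingers": 0.72},{"slide": [-12.3,-46,0],"angular": [0,0,-30],"fingers": 0.72},{"slide": [-17.5,-54,0],"angular": [0,0,-36],"fingers": 0.72},{"slide": [-23.6,-61.5,0],"angular": [0,0,-42],"fingers": 0.72},{"slide": [-30.4,-68.3,0],"angular": [0,0,-48],"fingers": 0.72},{"slide": [-38,-74.4,0],"angular": [0,0,-54],"fingers": 0.72},{"slide": [-46,-79.6,0],"angular": [0,0,-60],"fingers": 0.72}]}}

```text
clock: 3.5
tcp_pos: [0.4928, 0.0983, 0.0736]
orientation: [0.002, -0.397, 0.918, -0.001]
wrist_force: [-0.1, 0.5, 0.2]
finger_gap: 0.0239
grip_force: 0.0
```

Call:
{"method": "jog_arm", "body": {"moves": [{"slide": [0,0,0],"angular": [0,0,0],"fingers": 0.72},{"slide": [0,0,0],"angular": [0,0,0],"fingers": 0.72},{"slide": [0,0,0],"angular": [0,0,0],"fingers": 0.72},{"slide": [0,0,0],"angular": [0,0,0],"fingers": 0.5},{"slide": [0,0,0],"angular": [0,0,0],"fingers": 0.5},{"slide": [0,0,0],"angular": [0,0,0],"fingers": 0.5}]}}

```text
clock: 4.0
tcp_pos: [0.491, 0.0989, 0.0718]
orientation: [-0.0, -0.394, 0.919, 0.0]
wrist_force: [-0.1, 0.3, 0.6]
finger_gap: 0.0423
grip_force: 0.0
```

Run:
```python
from h import *
s=get_state();print(s['tcp_pos'],s['wrist_force'],s['clock'])
P=read_camera('side'); im=cv2.resize(P['color'][170:310,240:400],None,fx=4,fy=4,interpolation=3)
Q=read_camera('top'); save({'color':np.vstack([im[:,:640],])},'h2')
for n,p in(('side',P),('top',Q)): print(n,[(t,[(np.round(r['point'],1).tolist(),round(r['p'],2)) for r in tip_of(t,p)[:2]]) for t in('handle','nest')])
x,y,f=.5552,.1643,-.237+1.047
N=np.array([x+.075*np.cos(f-np.pi/2),y+.075*np.sin(f-np.pi/2),.044]);print('exp nest',N,proj(P,N),proj(Q,N))
```

```text
[0.49104785 0.09890251 0.07177349] [-0.06673939  0.29900386  0.63077256] 4.0
side [('handle', [([305.5, 222.0], 0.61)]), ('nest', [([345.0, 226.8], 0.57)])]
top [('handle', []), ('nest', [])]
exp nest [0.60952154 0.11258762 0.044     ] [345.22155852 226.04458371] [267.43442441 205.95682285]
```

View pics/h2.png

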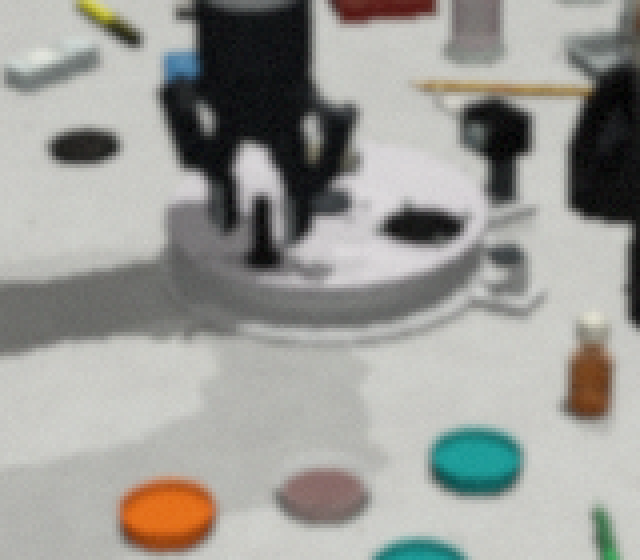

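The picture shows the nest at crop (425,225), beside the pointer (505,255), with the post standing between the open fingers. The turntable has clicked in. Next I lift and go above the dish.

Run:
```python
from h import *
s=get_state();w,x,y,z=s['orientation'];M=R.from_quat([x,y,z,w]).as_matrix();y0=np.degrees(np.arctan2(M[1,1],M[0,1]));print(y0)
rel([(.4618,-.1155,.10,46.41)])
```

```text
136.47033844994752
now [0.4913 0.0986 0.0717] yaw 136.5 clock 4.3
[175.5, -126.1, -28.3] -89.9
```

Call:
{"method": "jog_arm", "body": {"moves": [{"slide": [0,0,-35],"angular": [0,0,0],"fingers": 0.5},{"slide": [0,0,-70],"angular": [0,0,0],"fingers": 0.2},{"slide": [0,0,-70],"angular": [0,0,0],"fingers": 0.1}]}}

```text
clock: 4.55
tcp_pos: [0.495, 0.0987, 0.1476]
orientation: [0.004, -0.395, 0.919, -0.002]
wrist_force: [2.2, 1.0, 0.4]
finger_gap: 0.0655
grip_force: 0.0
```

Call:
{"method": "jog_arm", "body": {"moves": [{"slide": [175.5,-126.1,0],"angular": [0,0,7],"fingers": 0.1},{"slide": [175.5,-126.1,0],"angular": [0,0,14],"fingers": 0.1},{"slide": [175.5,-126.1,0],"angular": [0,0,21],"fingers": 0.1},{"slide": [175.5,-126.1,0],"angular": [0,0,28],"fingers": 0.1},{"slide": [175.5,-126.1,0],"angular": [0,0,35],"fingers": 0.1},{"slide": [175.5,-126.1,0],"angular": [0,0,42],"fingers": 0.1},{"slide": [175.5,-126.1,0],"angular": [0,0,49],"fingers": 0.1},{"slide": [175.5,-126.1,20],"angular": [0,0,56],"fingers": 0.1},{"slide": [175.5,-126.1,41],"angular": [0,0,63],"fingers": 0.1},{"slide": [175.5,-126.1,41],"angular": [0,0,70],"fingers": 0.1}]}}

```text
clock: 5.38
tcp_pos: [0.4597, -0.1151, 0.0974]
orientation: [-0.002, 0.207, 0.978, 0.001]
wrist_force: [-0.7, 0.5, -0.1]
finger_gap: 0.0769
grip_force: 0.0
```

Call:
{"method": "jog_arm", "body": {"moves": [{"slide": [0,0,0],"angular": [0,0,7],"fingers": 0.1},{"slide": [0,0,0],"angular": [0,0,14],"fingers": 0.1},{"slide": [0,0,0],"angular": [0,0,20],"fingers": 0.1},{"slide": [0,0,0],"angular": [0,0,20],"fingers": 0.1},{"slide": [0,0,0],"angular": [0,0,20],"fingers": 0.1},{"slide": [0,0,0],"angular": [0,0,20],"fingers": 0.1}]}}

```text
clock: 5.88
tcp_pos: [0.462, -0.1156, 0.1007]
orientation: [0.0, 0.37, 0.929, 0.0]
wrist_force: [0.0, 1.9, 0.9]
finger_gap: 0.0766
grip_force: 0.0
```

Run:
```python
from h import *
P={n:read_camera(n) for n in('top','side')}
c=cent(P['side'],(305,336,283,304),pink); print(c,atz(P['side'],c,.0065))
# nest, now in clear view
n={}
n['top']=cent(P['top'],(255,281,193,219),dk); n['side']=cent(P['side'],(333,357,220,234),dk)
print(n,tri(P['top'],n['top'],P['side'],n['side']),[atz(P[k],n[k],.044) for k in n])
im=np.zeros((560,640,3),np.uint8); im[:]=cv2.resize(P['side']['color'][190:330,240:400],(640,560),interpolation=3)
save({'color':im},'d1')
rel([(.4618,-.1155,.013,46.4)])
```

```text
[320.60839161 292.09090909] [ 0.46242274 -0.11588524  0.0065    ]
{'top': array([268.06878307, 205.8968254 ]), 'side': array([342.88976378, 225.60629921])} (array([0.60546258, 0.11141469, 0.04760556]), np.float64(0.006324017518413747)) [array([0.60966371, 0.11104844, 0.044     ]), array([0.60442882, 0.11734755, 0.044     ])]
now [ 0.4619 -0.1156  0.1007] yaw 46.6 clock 5.9833
[0.2, -0.0, 87.7] 0.2
```

View pics/d1.png

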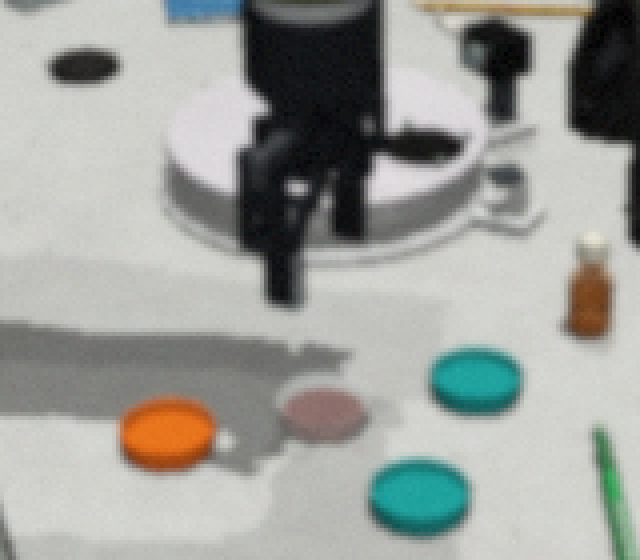

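The fingers stand over the pink dish, side crop (325,415); the nest stays at the pointer. I descend and close gently.

Call:
{"method": "jog_arm", "body": {"squeeze": 20, "moves": [{"slide": [0,0,30],"angular": [0,0,0],"fingers": 0.1},{"slide": [0,0,60],"angular": [0,0,0],"fingers": 0.1},{"slide": [0,0,80],"angular": [0,0,0],"fingers": 0.1},{"slide": [0,0,88.5],"angular": [0,0,0],"fingers": 0.1},{"slide": [0,0,88.5],"angular": [0,0,0],"fingers": 0.1},{"slide": [0,0,88.5],"angular": [0,0,0],"fingers": 0.3},{"slide": [0,0,88.5],"angular": [0,0,0],"fingers": 0.36},{"slide": [0,0,88.5],"angular": [0,0,0],"fingers": 0.45},{"slide": [0,0,88.5],"angular": [0,0,0],"fingers": 0.45},{"slide": [0,0,88.5],"angular": [0,0,0],"fingers": 0.45}]}}

```text
clock: 6.82
tcp_pos: [0.4631, -0.1161, 0.0138]
orientation: [0.002, 0.371, 0.929, -0.0]
wrist_force: [-2.1, 1.1, 6.7]
finger_gap: 0.0497
grip_force: 20.7
```

Call:
{"method": "jog_arm", "body": {"moves": [{"slide": [0,0,-3],"angular": [0,0,0],"fingers": 0.45},{"slide": [0,0,-10],"angular": [0,0,0],"fingers": 0.45},{"slide": [0,0,-20],"angular": [0,0,0],"fingers": 0.45},{"slide": [0,0,-20],"angular": [0,0,0],"fingers": 0.45},{"slide": [0,0,-20],"angular": [0,0,0],"fingers": 0.45}]}}

```text
clock: 7.23
tcp_pos: [0.4627, -0.1159, 0.033]
orientation: [0.001, 0.371, 0.929, 0.0]
wrist_force: [0.6, 0.4, -0.0]
finger_gap: 0.0499
grip_force: 20.9
```

Run:
```python
from h import *
s=get_state();print(s['tcp_pos'],s['wrist_force'],s['finger_gap'],s['grip_force'])
P=read_camera('side'); save({'color':cv2.resize(P['color'][240:310,280:370],None,fx=7,fy=7,interpolation=3)},'g1')
c=cent(P,(300,340,265,304),pink);print(c,[atz(P,c,z) for z in(.02,.0265,.03)])
```

```text
[ 0.46269057 -0.11588337  0.03304388] [ 0.56939688  0.3811922  -0.02995978] 0.04986223982559288 20.894808643497527
[324.11111111 285.08333333] [array([ 0.47313939, -0.11024199,  0.02      ]), array([ 0.47016103, -0.11950831,  0.0265    ]), array([ 0.4685573 , -0.12449787,  0.03      ])]
```

View pics/g1.png

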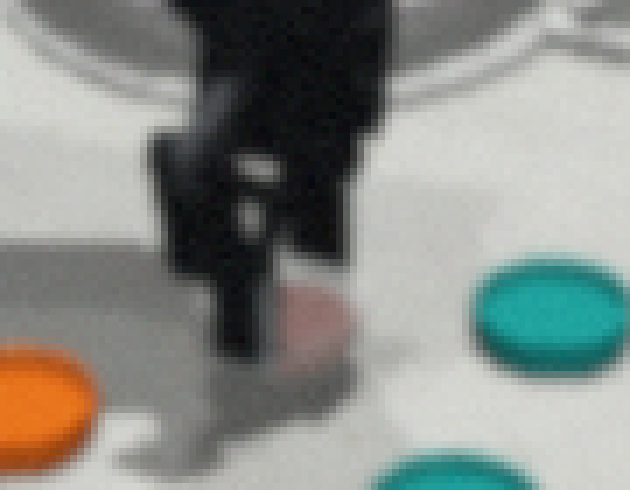

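The dish is held at crop (310,325), off the desk and level as far as I can see. I carry it up and aside to free the view of the nest.

Call:
{"method": "jog_arm", "body": {"moves": [{"slide": [0,0,-30],"angular": [0,0,0],"fingers": 0.45},{"slide": [0,0,-60],"angular": [0,0,0],"fingers": 0.45},{"slide": [30,2,-90],"angular": [0,0,0],"fingers": 0.45},{"slide": [60,4,-98],"angular": [0,0,0],"fingers": 0.45},{"slide": [88,6,-98],"angular": [0,0,0],"fingers": 0.45},{"slide": [88,6,-98],"angular": [0,0,0],"fingers": 0.45},{"slide": [88,6,-98],"angular": [0,0,0],"fingers": 0.45},{"slide": [88,6,-98],"angular": [0,0,0],"fingers": 0.45}]}}

```text
clock: 7.95
tcp_pos: [0.4026, -0.0508, 0.1301]
orientation: [0.0, 0.371, 0.929, -0.0]
wrist_force: [0.4, -1.0, -0.5]
finger_gap: 0.0496
grip_force: 21.2
```

Run:
```python
from h import *
P={n:read_camera(n) for n in('top','side')}
s=get_state();print(s['finger_gap'],s['grip_force'])
n={}
n['top']=cent(P['top'],(255,281,193,219),dk); n['side']=cent(P['side'],(333,362,219,235),dk)
print(n,tri(P['top'],n['top'],P['side'],n['side']),[atz(P[k],n[k],.044) for k in n])
save({'color':cv2.resize(P['side']['color'][160:280,250:400],(750,600),interpolation=3)},'n1')
rel([(.6095,.112,.13,46.4),(.6095,.112,.0578,46.4)])
```

```text
0.04962035657903917 21.17314600618556
{'top': array([268.08465608, 205.88888889]), 'side': array([345.37623762, 226.00990099])} (array([0.60939268, 0.1109488 , 0.04491956]), np.float64(7.068246837166938e-05)) [array([0.60968346, 0.11101008, 0.044     ]), array([0.60999611, 0.11263678, 0.044     ])]
now [ 0.4029 -0.0512  0.13  ] yaw 46.4 clock 8.05
[-37.3, 260.6, 0.0] 0.0
[-37.3, 260.6, 72.2] 0.0
```

View pics/n1.png

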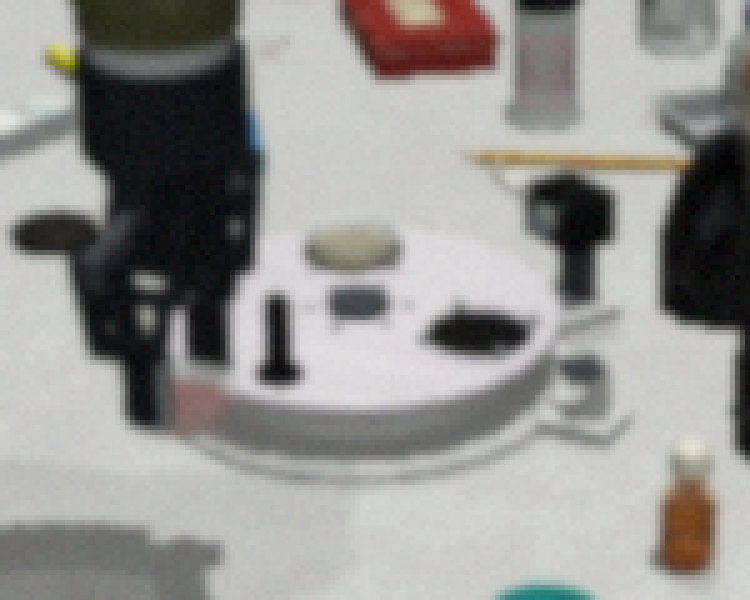

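The nest is clear at crop (480,330) beside the pointer (585,390), and the dish is still in the fingers. I go above the nest.

Call:
{"method": "jog_arm", "body": {"moves": [{"slide": [-5,35,0],"angular": [0,0,0],"fingers": 0.45},{"slide": [-10,70,0],"angular": [0,0,0],"fingers": 0.45},{"slide": [-15,105,0],"angular": [0,0,0],"fingers": 0.45},{"slide": [-20,140,0],"angular": [0,0,0],"fingers": 0.45},{"slide": [-25,175,0],"angular": [0,0,0],"fingers": 0.45},{"slide": [-30,210,0],"angular": [0,0,0],"fingers": 0.45},{"slide": [-35,240,0],"angular": [0,0,0],"fingers": 0.45},{"slide": [-37.7,260.3,10],"angular": [0,0,0],"fingers": 0.45},{"slide": [-37.7,260.3,35],"angular": [0,0,0],"fingers": 0.45},{"slide": [-37.7,260.3,50],"angular": [0,0,0],"fingers": 0.45}]}}

```text
clock: 8.88
tcp_pos: [0.6103, 0.1126, 0.0774]
orientation: [-0.0, 0.37, 0.929, -0.0]
wrist_force: [-1.2, 0.3, -0.7]
finger_gap: 0.0499
grip_force: 21.2
```

Call:
{"method": "jog_arm", "body": {"moves": [{"slide": [0,0,0],"angular": [0,0,0],"fingers": 0.45},{"slide": [0,0,0],"angular": [0,0,0],"fingers": 0.45},{"slide": [0,0,0],"angular": [0,0,0],"fingers": 0.45},{"slide": [0,0,0],"angular": [0,0,0],"fingers": 0.45}]}}

```text
clock: 9.22
tcp_pos: [0.61, 0.1118, 0.0815]
orientation: [0.001, 0.371, 0.929, 0.001]
wrist_force: [-0.3, 1.1, 0.1]
finger_gap: 0.0497
grip_force: 21.2
```

Run:
```python
from h import *
rel([(.6096,.1115,.0578,46.4)])
P=read_camera('side'); save({'color':cv2.resize(P['color'][180:255,290:390],(800,600),interpolation=3)},'p1')
z=get_state()['tcp_pos'][2]-.0138+.0065
print(proj(P,np.array([.6096,.1115,z])),cent(P,(325,365,205,235),pink))
```

```text
now [0.61   0.1118 0.0815] yaw 46.4 clock 9.2167
[0.1, -0.5, 23.7] 0.0
[345.41931317 216.29025205] [348.73076923 216.07692308]
```

View pics/p1.png

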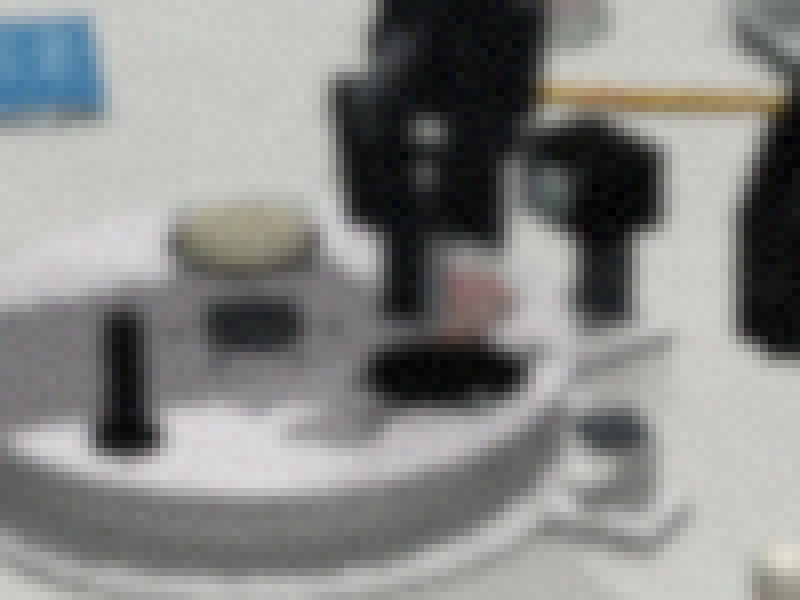

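The dish hangs level over the nest pad (crop 450,375), with the finger hiding its left side. I lower it slowly.

Call:
{"method": "jog_arm", "body": {"moves": [{"slide": [0.1,-0.4,8],"angular": [0,0,0],"fingers": 0.45},{"slide": [0.1,-0.4,14],"angular": [0,0,0],"fingers": 0.45},{"slide": [0.1,-0.4,18],"angular": [0,0,0],"fingers": 0.45},{"slide": [0.1,-0.4,21],"angular": [0,0,0],"fingers": 0.45},{"slide": [0.1,-0.4,23],"angular": [0,0,0],"fingers": 0.45},{"slide": [0.1,-0.4,23.5],"angular": [0,0,0],"fingers": 0.45},{"slide": [0.1,-0.4,23.5],"angular": [0,0,0],"fingers": 0.45},{"slide": [0.1,-0.4,23.5],"angular": [0,0,0],"fingers": 0.45}]}}

```text
clock: 9.93
tcp_pos: [0.6086, 0.1124, 0.0578]
orientation: [0.0, 0.371, 0.929, 0.001]
wrist_force: [-2.7, 1.5, 6.8]
finger_gap: 0.0498
grip_force: 21.8
```

Run:
```python
from h import *
s=get_state();print(s['tcp_pos'],s['wrist_force'],s['finger_gap'])
P=read_camera('side'); z=.0505;print(proj(P,np.array([.6096,.1115,z])),cent(P,(325,365,210,240),pink))
```

```text
[0.60856686 0.11235944 0.05782182] [-2.6568453   1.52567958  6.81131463] 0.04975776267650983
[345.39416927 224.10221617] [348.07407407 223.81481481]
```

Call:
{"method": "jog_arm", "body": {"moves": [{"slide": [0,0,0],"angular": [0,0,0],"fingers": 0.38},{"slide": [0,0,0],"angular": [0,0,0],"fingers": 0.34},{"slide": [0,0,0],"angular": [0,0,0],"fingers": 0.25},{"slide": [0,0,0],"angular": [0,0,0],"fingers": 0.2},{"slide": [0,0,0],"angular": [0,0,0],"fingers": 0.2},{"slide": [0,0,-10],"angular": [0,0,0],"fingers": 0.2},{"slide": [0,0,-40],"angular": [0,0,0],"fingers": 0.2},{"slide": [0,0,-75],"angular": [0,0,0],"fingers": 0.3},{"slide": [0,0,-75],"angular": [0,0,0],"fingers": 0.4},{"slide": [0,0,-75],"angular": [0,0,0],"fingers": 0.5}]}}

```text
clock: 10.82
tcp_pos: [0.6107, 0.1121, 0.1352]
orientation: [0.003, 0.371, 0.929, 0.001]
wrist_force: [0.4, 0.5, -0.3]
finger_gap: 0.043
grip_force: 0.0
```

Run:
```python
from h import *
P=read_camera('side'); save({'color':cv2.resize(P['color'][180:255,290:390],(800,600),interpolation=3)},'p2')
c=cent(P,(325,365,210,240),pink);print(c,atz(P,c,.0505),proj(P,np.array([.6096,.1115,.0505])))
x,y,f=.5552,.1643,-.237+1.047; h=f+np.pi; H=(x+.092*np.cos(h),y+.092*np.sin(h)); print(H,np.degrees(h)-90)
rel([(*H,.130,np.degrees(h)-90)])
```

```text
[344.25352113 224.25352113] [0.60633463 0.11172812 0.0505    ] [345.39416927 224.10221617]
(np.float64(0.4917661441684393), np.float64(0.09766557995794689)) 136.4095814055967
now [0.6093 0.112  0.1332] yaw 46.5 clock 10.8667
[75.4, -91.3, 2.9] -89.9
```

View pics/p2.png

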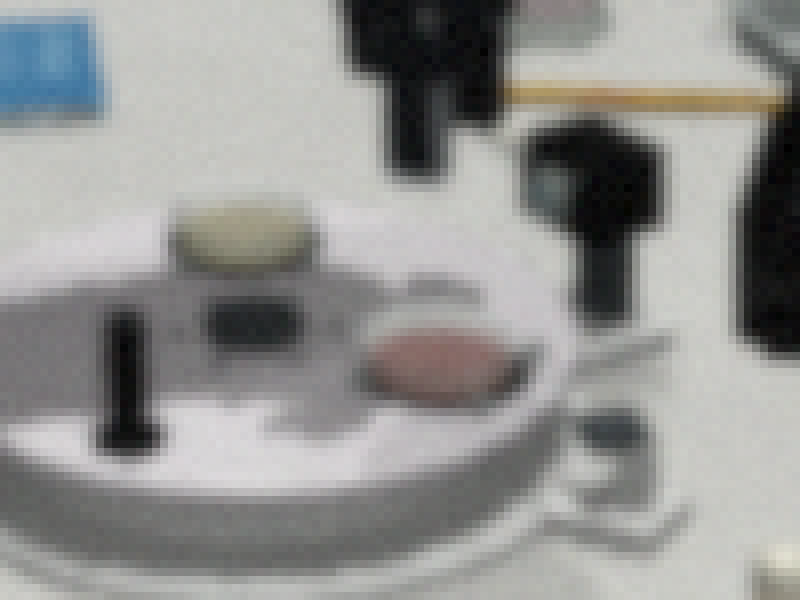

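The dish lies flat between the pins, crop (440,365). Now I go to the handle for the second turn.

Call:
{"method": "jog_arm", "body": {"moves": [{"slide": [20,-25,0],"angular": [0,0,-7],"fingers": 0.5},{"slide": [40,-48,0],"angular": [0,0,-14],"fingers": 0.5},{"slide": [60,-72,0],"angular": [0,0,-21],"fingers": 0.5},{"slide": [75.4,-91.3,0],"angular": [0,0,-28],"fingers": 0.5},{"slide": [75.4,-91.3,0],"angular": [0,0,-35],"fingers": 0.5},{"slide": [75.4,-91.3,0],"angular": [0,0,-42],"fingers": 0.5},{"slide": [75.4,-91.3,0],"angular": [0,0,-49],"fingers": 0.5},{"slide": [75.4,-91.3,0],"angular": [0,0,-56],"fingers": 0.5},{"slide": [75.4,-91.3,0],"angular": [0,0,-63],"fingers": 0.5},{"slide": [75.4,-91.3,0],"angular": [0,0,-70],"fingers": 0.5}]}}

```text
clock: 11.7
tcp_pos: [0.4897, 0.0976, 0.1304]
orientation: [-0.001, -0.232, 0.973, 0.0]
wrist_force: [0.1, -0.2, -0.5]
finger_gap: 0.0427
grip_force: 0.0
```

Call:
{"method": "jog_arm", "body": {"moves": [{"slide": [0,0,0],"angular": [0,0,-7],"fingers": 0.5},{"slide": [0,0,0],"angular": [0,0,-14],"fingers": 0.5},{"slide": [0,0,0],"angular": [0,0,-20],"fingers": 0.5},{"slide": [0,0,0],"angular": [0,0,-20],"fingers": 0.5},{"slide": [0,0,0],"angular": [0,0,-20],"fingers": 0.5}]}}

```text
clock: 12.12
tcp_pos: [0.4901, 0.0976, 0.1307]
orientation: [-0.001, -0.393, 0.919, 0.0]
wrist_force: [-0.5, -0.3, -0.1]
finger_gap: 0.0429
grip_force: 0.0
```

Run:
```python
from h import *
P={n:read_camera(n) for n in('top','side')}
c={'top':cent(P['top'],(252,284,190,222),pink),'side':cent(P['side'],(325,365,210,240),pink)}
print(c,tri(P['top'],c['top'],P['side'],c['side']))
rel([(.4918,.0977,.071,136.4)])
```

```text
Traceback (most recent call last):
  File "h.py", line 19, in cent
    n,l,s,c=cv2.connectedComponentsWithStats(m); k=1+np.argmax(s[1:,4]); return c[k]+[x0,y0]
                                                     ~~~~~~~~~^^^^^^^^^
ValueError: attempt to get argmax of an empty sequence
```

Call:
{"method": "jog_arm", "body": {"moves": [{"slide": [-1.2,-1.2,25],"angular": [0,0,0],"fingers": 0.5},{"slide": [-1.2,-1.2,48],"angular": [0,0,0],"fingers": 0.5},{"slide": [-1.2,-1.2,59.5],"angular": [0,0,0],"fingers": 0.5},{"slide": [-1.2,-1.2,59.5],"angular": [0,0,0],"fingers": 0.5},{"slide": [-1.2,-1.2,59.5],"angular": [0,0,0],"fingers": 0.72},{"slide": [-1.2,-1.2,59.5],"angular": [0,0,0],"fingers": 0.72},{"slide": [-1.2,-1.2,59.5],"angular": [0,0,0],"fingers": 0.72}]}}

```text
clock: 12.8
tcp_pos: [0.4936, 0.0978, 0.0734]
orientation: [0.001, -0.394, 0.919, -0.0]
wrist_force: [0.6, 0.8, -0.8]
finger_gap: 0.0241
grip_force: 0.0
```

Run:
```python
from h import *
P={n:read_camera(n) for n in('top','side')}
m=lambda I:(I[...,0]-I[...,1]>9)
try:
    c={'top':cent(P['top'],(252,284,190,222),m),'side':cent(P['side'],(325,365,210,240),pink)}
    print(c,tri(P['top'],c['top'],P['side'],c['side']))
except Exception as e: print(e,P['top']['color'][206,260:276].tolist())
s=get_state();print(s['tcp_pos'],s['wrist_force'],s['finger_gap'])
x,y,f=.5552,.1643,-.237+1.047
rel([(x+.092*np.cos(a),y+.092*np.sin(a),.071,np.degrees(a)-90) for a in f+np.pi+np.radians(np.arange(0,64,4))])
```

```text
attempt to get argmax of an empty sequence [[113, 108, 99], [113, 108, 99], [114, 109, 100], [116, 110, 101], [118, 112, 103], [119, 113, 103], [121, 115, 106], [123, 117, 107], [119, 113, 104], [105, 100, 91], [113, 108, 99], [128, 122, 112], [133, 128, 117], [134, 129, 118], [135, 129, 118], [134, 128, 118]]
[0.49350577 0.09777728 0.07327032] [ 0.54186305 -0.64235273  0.59479696] 0.024033072925055153
now [0.4935 0.0978 0.0733] yaw 136.5 clock 12.9
[1.3, 1.2, 2.3] 0.1
[1.1, -5.2, 2.3] -3.9
[0.4, -11.6, 2.3] -7.9
[-0.7, -17.9, 2.3] -11.9
[-2.3, -24.2, 2.3] -15.9
[-4.2, -30.3, 2.3] -19.9
[-6.6, -36.2, 2.3] -23.9
[-9.4, -42.0, 2.3] -27.9
[-12.7, -47.6, 2.4] -31.9
[-16.2, -52.9, 2.4] -35.9
[-20.2, -58.0, 2.4] -39.9
[-24.5, -62.7, 2.4] -43.9
[-29.1, -67.2, 2.4] -47.9
[-34.0, -71.3, 2.4] -51.9
[-39.2, -75.1, 2.4] -55.9
[-44.6, -78.5, 2.4] -59.9
```

Call:
{"method": "jog_arm", "body": {"moves": [{"slide": [-0.2,-6.4,0],"angular": [0,0,-4],"fingers": 0.72},{"slide": [-0.9,-12.8,0],"angular": [0,0,-8],"fingers": 0.72},{"slide": [-2,-19.1,0],"angular": [0,0,-12],"fingers": 0.72},{"slide": [-3.6,-25.4,0],"angular": [0,0,-16],"fingers": 0.72},{"slide": [-5.5,-31.5,0],"angular": [0,0,-20],"fingers": 0.72},{"slide": [-7.9,-37.4,0],"angular": [0,0,-24],"fingers": 0.72},{"slide": [-10.7,-43.2,0],"angular": [0,0,-28],"fingers": 0.72},{"slide": [-14,-48.8,0],"angular": [0,0,-32],"fingers": 0.72},{"slide": [-17.5,-54.1,0],"angular": [0,0,-36],"fingers": 0.72},{"slide": [-21.5,-59.2,0],"angular": [0,0,-40],"fingers": 0.72}]}}

```text
clock: 13.73
tcp_pos: [0.551, 0.0724, 0.0729]
orientation: [0.0, -0.686, 0.727, -0.0]
wrist_force: [0.2, 0.0, -0.4]
finger_gap: 0.0238
grip_force: 0.0
```

Call:
{"method": "jog_arm", "body": {"moves": [{"slide": [-0.2,-6.4,0],"angular": [0,0,-4],"fingers": 0.72},{"slide": [-0.9,-12.8,0],"angular": [0,0,-8],"fingers": 0.72},{"slide": [-2,-19.1,0],"angular": [0,0,-12],"fingers": 0.72},{"slide": [-3.6,-25.4,0],"angular": [0,0,-16],"fingers": 0.72},{"slide": [-5.5,-31.5,0],"angular": [0,0,-20],"fingers": 0.72},{"slide": [-5.5,-31.5,0],"angular": [0,0,-20],"fingers": 0.72},{"slide": [-5.5,-31.5,0],"angular": [0,0,-20],"fingers": 0.72},{"slide": [-5.5,-31.5,0],"angular": [0,0,-20],"fingers": 0.5},{"slide": [-5.5,-31.5,0],"angular": [0,0,-20],"fingers": 0.5},{"slide": [-5.5,-31.5,0],"angular": [0,0,-20],"fingers": 0.5}]}}

```text
clock: 14.57
tcp_pos: [0.5818, 0.0761, 0.0723]
orientation: [0.0, 0.801, -0.599, -0.0]
wrist_force: [0.6, -0.7, 0.6]
finger_gap: 0.0427
grip_force: 0.0
```

Call:
{"method": "jog_arm", "body": {"moves": [{"slide": [0,0,0],"angular": [0,0,0],"fingers": 0.5},{"slide": [0,0,-30],"angular": [0,0,0],"fingers": 0.5},{"slide": [0,0,-65],"angular": [0,0,0],"fingers": 0.5},{"slide": [0,0,-100],"angular": [0,0,0],"fingers": 0.5},{"slide": [0,0,-100],"angular": [0,0,0],"fingers": 0.5},{"slide": [0,0,-100],"angular": [0,0,0],"fingers": 0.5},{"slide": [0,0,-100],"angular": [0,0,0],"fingers": 0.5}]}}

```text
clock: 15.15
tcp_pos: [0.5819, 0.0761, 0.172]
orientation: [-0.0, 0.801, -0.599, 0.0]
wrist_force: [1.0, -0.2, -0.5]
finger_gap: 0.0426
grip_force: 0.0
```

Run:
```python
from h import *
s=get_state();print(s['tcp_pos'],s['wrist_force'],s['clock'])
P=read_camera('side'); save({'color':cv2.resize(P['color'][170:260,280:400],(800,600),interpolation=3)},'e1')
x,y,f=.5552,.1643,-.237+2.094
N=np.array([x+.075*np.cos(f-np.pi/2),y+.075*np.sin(f-np.pi/2),.0505]);print(N,proj(P,N))
try: c=cent(P,(325,375,200,230),pink);print(c,atz(P,c,.0505))
except Exception as e: print(e)
```

```text
[0.58191365 0.07606272 0.17202855] [ 1.04648268 -0.16728178 -0.46300083] 15.15
[0.62714919 0.18547343 0.0505    ] [342.03413497 212.38988374]
[342.31481481 212.81481481] [0.62691046 0.1825002  0.0505    ]
```

View pics/e1.png

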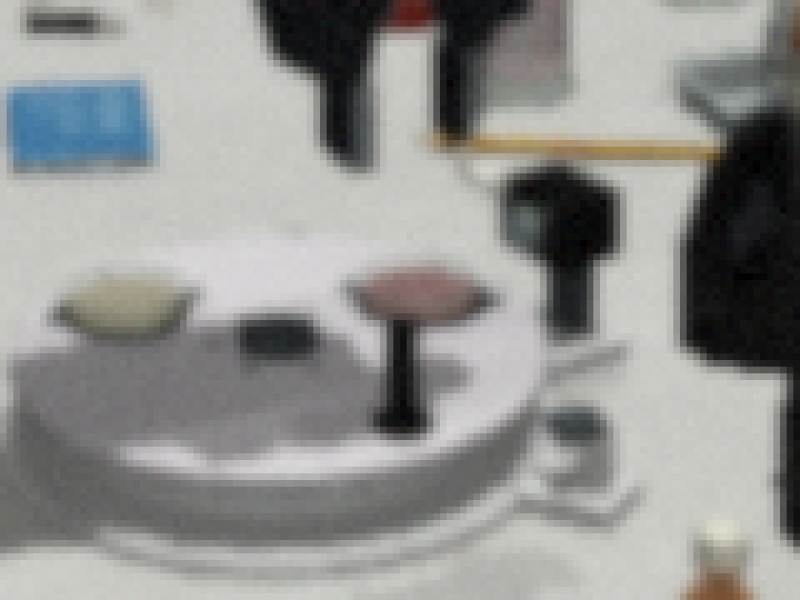

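The dish lies flat in its nest at crop (425,295), at the expected reader position to within half a pixel. The post stands free and the arm is clear above, so I hand in.

```bash
python3 -c "
from workcell import *
print(hand_in())"
```

```text
the job is handed in; nothing more can be done
None
```

I handed the job in at about 15 s on the robot's clock. In the last picture the pink dish lies flat in its nest in front of the reader, within about 3 mm of the expected spot, and the arm is clear; hand-in returned no verdict.

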